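# Hold a cast offset lever level over its drill jig

## Task

The cast offset lever is the next part for the drill jig. Turn the jig's black wing knob anticlockwise to its stop so that the clamp strap swings clear of the locating pin, then pick the lever up by its balance point and hold it level just above the jig: the big eye centred over the pin and a centimetre or two clear of its top, the small eye over its rest. Finish still holding it there, with the lever not touching the jig, so that I can slip a shim over the pin; leave the other loose things on the bench where they are.

Things in the scene. Friction and masses are not known exactly. Their poses are not given: they have to be found in the camera images.
- lever_balance (a point): The lever's balance point, 20 mm above its underside, midway along the straight piece of arm beside the big eye. That piece runs along x, is 22 mm wide (y) and 20 mm tall (10 to 30 mm above the underside), free for 28 mm toward the big eye and 22 mm away from it: grip it across y. Axes as the lever. From here the big eye's axis is at x -52, y -11 mm, the small eye's at x +73, y +15 mm.
- lever_eye (a point): Centre of the lower mouth of the lever's big eye, on its underside; axes as the lever.
- lever_end (a point): Centre of the lower mouth of the lever's small eye, on its underside; axes as the lever.
- lever: The grey cast offset lever, 0.75 kg +-15%, about 165 mm long, lying level: big eye (48 mm diameter, 40 tall, bore 25) at one end, small eye (32 mm diameter, 36 tall, bore 10) at the other, arm with a sideways dog-leg between. Origin on its underside below the balance point; x runs from the big end to the small, z up. Not the shorter straight link with two equal eyes.
- jig: The dark steel drill jig, fixed to the bench: L-shaped plate 14 mm thick. Origin on the bench top under the locating pin; x runs to the rest for the small eye, y to the left of that. Plate x -50 to 160, y -36 to 54 mm, clamp foot out to x -60, y -85. Clamp post at x 0, y -66 mm, with two 8 mm stop pins 74 mm tall beside it; small wall with drill bushing (58 mm tall) at x 145 to 155 mm.
- pin_top (a point): Top of the locating pin (21.6 mm in diameter, tapered at the top, on a round shoulder 20 mm above the bench), 48 mm above the bench; axes as the jig.
- rest_top (a point): Top of the round rest for the small eye (24 mm in diameter, 20 mm above the bench), at x 125, y 26 mm of the jig, between two dowels 40 mm tall; axes as the jig.
- swing_clamp (a joint): Angle of the swing clamp (strap and wing knob turn as one about the upright post): 0 = strap over the pin; it grows as the knob is turned anticlockwise seen from above, up to the end stop at 1.45 rad, where the strap lies beside the pin. Stiff enough to stay where it is left (friction about 0.06 N m).
- knob_grip (a point): Middle of the wing of the black wing knob above the clamp, on its axis, 94 mm above the bench. The wing is 11 mm thick (this frame's x), 46 mm long (y, the way the strap points) and 28 mm tall, top at 108 mm. The strap below is 26 mm wide, 62 to 72 mm above the bench and reaches 79 mm from the axis. The frame turns with the knob.
- link: Bystander: a straight grey link about 145 mm long with two equal eyes 34 mm in diameter, lying farther left than the lever; origin at the centre of its underside.
- glue_bottle: Bystander: small white glue bottle with a red nozzle, 110 mm tall, standing behind the work.
- spanner: Bystander: open spanner, 168 mm long, lying behind the lever.
- screwdriver: Bystander: screwdriver with a yellow handle, 171 mm long, lying at the bench's front edge before the lever.

How it is judged:
On the way, in this order (a step that is already met when the one before it is completed fails the run):
1. the clamp is turned anticlockwise to its stop (value of joint swing_clamp above 1.38 rad), for 0.2 s.
2. the lever is lifted off the bench by its balance point (height (world z) of lever_balance above 0.04 m and angle between lever's own z axis and vertical below 0.15 rad and distance between the grasp point and lever_balance below 0.025 m), for 0.2 s.
At the end, for the whole second after the job is handed in: Clamp at its open stop (over 1.38 rad); lever held still within 25 mm of its balance point, level within 4 degrees, not touching the jig; big eye within 7 mm of the pin axis, its underside 4 to 30 mm above the pin top; small eye within 12 mm of the rest axis (value of joint swing_clamp above 1.38 rad and horizontal distance between lever_eye and pin_top below 0.007 m and horizontal distance between lever_end and rest_top below 0.012 m and z of lever_eye in the frame of pin_top between 0.004 and 0.03 m and angle between lever's own z axis and vertical below 0.07 rad and distance between the grasp point and lever_balance below 0.025 m and contact force between the fingers and lever above 3 N and contact force between lever and jig below 0.2 N and linear speed of lever below 0.02 m/s); the arm keeps its last pose, push and grip.
It fails at once if a loose bystander is moved by more than 30 mm (distance of any of link, glue_bottle, spanner, screwdriver from where it was at the start of the episode above 0.03 m).
It also fails if it takes over 53 s, if anything falls off the work surface, if the arm or the gripper's body presses on something with over 40 N, if the wrist force passes 120 N, or if a joint passes its speed limit or range.

## Robot

A 6-joint arm with a two-finger parallel gripper is mounted at the origin on a cart in front of the work surface, level with it; the furniture and walls round the work are solid. World frame = base frame: x ahead of the robot, y to its left, z up, the work surface at z = 0. Lengths are in m, angles in rad, forces in N, time in s.
With the tool pointing down it reaches from about 0.275 to 0.75 m from the base axis. Payload 10.2 kg.
Tool frame: the origin (TCP) lies at the very end of the fingers, on their centre line; the grasp point (between the pads) lies 19 mm behind it (env.pinch_z is the distance from the TCP to the grasp point, in m); z points along the fingers, y is the line along which they close (so a half turn about z gives the same grasp; the last joint's range is limited). The gripper opens to 88 mm and grips with 3 to 60 N. Pads are 18 mm wide; open, the fingers measure 123 mm over their backs; the gripper's body (75 mm by 187 mm) begins 45 mm behind the grasp point.
Start: joints at [-1.455, 0.313, 1.498, -0, 1.331, -0.223], TCP at [0.174, -0.495, 0.239] pointing down, gripper open.
Joint ranges: [-2.94, 2.94], [-0.97, 2.17], [0.19, 2.56], [-1.23, 4.37], [0.02, 3.11], [-2.88, 2.88]. Speed limits (rad/s): [2.39, 2.39, 3.01, 3.14, 3.14, 3.14].

## Interface

Orientations are given as a rotation vector (axis times angle).
In Python, from rig import telemetry, cams, env gives the robot as it stands.
- The arm moves only by the tool carry_out, never from a script. Its argument "increments" is a list that holds one entry, the list of rows, each a list of 4 numbers: the shift along the world's x, y, z in units of 25 mm (1.0 is 25 mm), then the turn about the world's z in units of 8 degrees (1.0 is 8 degrees). In form: [[[x, y, z, spin], ...]]. A call has 1 to 20 rows; each row shifts and turns the commanded pose from where the row before left it; what a row does not reach is not made up. A row lasts 1/10 s, in which the tool goes at most 50 mm and 8.59 degrees, less where a joint would pass 70% of its speed; a pose out of reach is approached as far as the arm can. A call is refused whole if a number of a shift passes 1 or a number of a turn 1, either way. A call with a gripper value outside its range is refused whole. "hand" is the opening, from 0 (shut) to 1 (fully open), set as the call begins (left out, the last holds). The fingers move at their own pace and stop on an object; "newtons" is the grip in N (left out, the last holds). Time passes only in rows, so rows that do not move let the fingers close. It gives the time, the measured TCP pose, the force, the opening and the grip force at its end, in the units of the state.
- telemetry.get_state(): the state, without advancing time (a new reading comes with each control period).
- cams.get_image(name): name is "scene" or "top"; returns a dict with "pixels" (400x640x3 uint8, blue, green, red), "fx", "fy", "cx", "cy" (pixels), "R" (3x3) and "t" (3): a world point X has camera coordinates R X + t. Camera axes: x right, y down, z forward; pixel columns grow to the right and rows downward; lengths in m; the calibration is good to about 2 mm. A picture is of the moment at which its call begins. There is no depth.
- env.hand_in(): hands the job in; it is judged then, once.
The state is a dict: "clock": time; "joint_pos": joint angles; "qvel": joint speeds; "tau": joint torques, N m; "tcp_pos": TCP position; "tool_rot": TCP orientation; "force": force on the tool from outside, world axes, zero at the start; "moment": the same for the moment, N m; "grip_width": finger opening in m; "grip_force": force on a finger pad.
Only numpy, scipy, OpenCV 4.12 (cv2) and the standard library are available. Lean on these libraries where they do the work, as an engineer would, in place of code of your own. Each camera call takes 0.05 s, during which the arm holds its last target. There are 200 camera calls.

## Working session

There is one attempt and no reset: what is moved stays moved. The work goes in short steps, Python scripts to look and compute and a tool call to move; the robot and the scene stay as the last step left them, time stands still between calls to the robot, and variables do not carry over. Pictures are saved under pics/ and viewed, at most 10 in all, crops included, and the job is handed in when it is done.

Besides the shell and the picture viewer there is one more tool, called after "Call:" as name([rows], argument=value, ...), one row to a line, values as JSON. carry_out: Moves the arm, as the interface text tells. Its arguments: {"type":"object","properties":{"increments":{"type":"array","items":{"type":"array","items":{"type":"array","items":{"type":"number"}}}},"hand":{"type":"number"},"newtons":{"type":"number"}},"required":["increments"]}

```bash
mkdir -p pics; cat > h.py <<'E'
import numpy as np, cv2
from rig import telemetry, cams, env
def ray(im,u,v):
    R=np.array(im["R"]);t=np.array(im["t"])
    d=R.T@np.array([(u-im["cx"])/im["fx"],(v-im["cy"])/im["fy"],1]); return -R.T@t,d
def onz(im,u,v,z):
    c,d=ray(im,u,v); return c+d*(z-c[2])/d[2]
def proj(im,X):
    p=np.array(im["R"])@np.array(X)+np.array(im["t"]); return np.array([im["fx"]*p[0]/p[2]+im["cx"],im["fy"]*p[1]/p[2]+im["cy"]])
E
python3 - <<'E'
from h import *
for n in("scene","top"):
    im=cams.get_image(n); cv2.imwrite(f"pics/{n}0.png",im["pixels"]); print(n,im["fx"],-np.array(im["R"]).T@im["t"],np.array(im["R"]).round(2).tolist())
s=telemetry.get_state();print(s["clock"],s["tool_rot"],s["grip_width"],env.pinch_z)
E
```

```text
scene 379.04110994073085 [0.039405   0.76027667 0.69398389] [[-0.69, -0.73, -0.01], [-0.5, 0.48, -0.72], [0.53, -0.49, -0.69]]
top 369.513889296377 [0.35678669 0.34524106 0.92558342] [[0.02, -1.0, 0.0], [-0.98, -0.02, -0.21], [0.21, 0.0, -0.98]]
0.1 [-3.09553633e+00 -5.29512582e-01 -8.58006391e-05] 0.08770634994710064 0.0187
```

View pics/scene0.png

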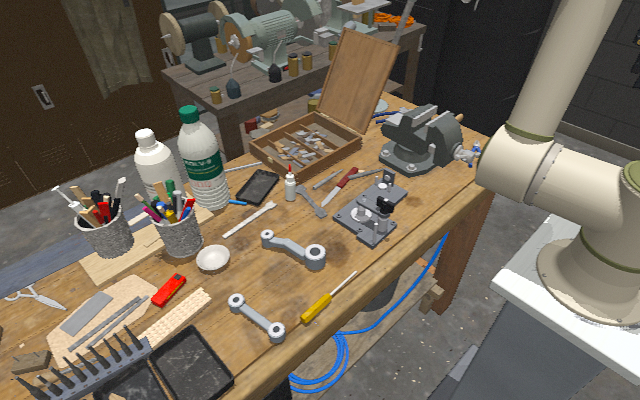

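View pics/top0.png

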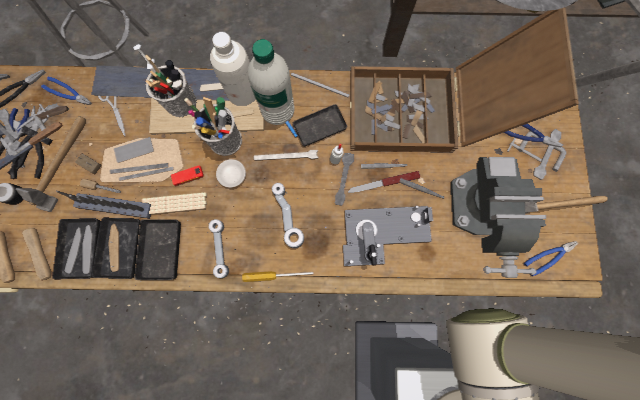

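Scene view: the lever is near (265..315, 235..260), the jig near (370,215), and the link near (255,315). Top view: the lever's big eye is at (293,238) and its small eye at (279,189). The jig's pin is near (366,230), the knob near (373,254) and the rest near (420,215).

```bash
python3 - <<'E'
from h import *
a=cv2.imread("pics/top0.png")[175:275,260:440]; b=cv2.imread("pics/scene0.png")[160:280,250:430]
a=cv2.resize(a,None,fx=4.4,fy=4.4,interpolation=cv2.INTER_CUBIC);b=cv2.resize(b,None,fx=4.4,fy=4.4,interpolation=cv2.INTER_CUBIC)
cv2.imwrite("pics/a1.png",a);cv2.imwrite("pics/b1.png",b)
E
```

```text
(no output)
```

View pics/a1.png

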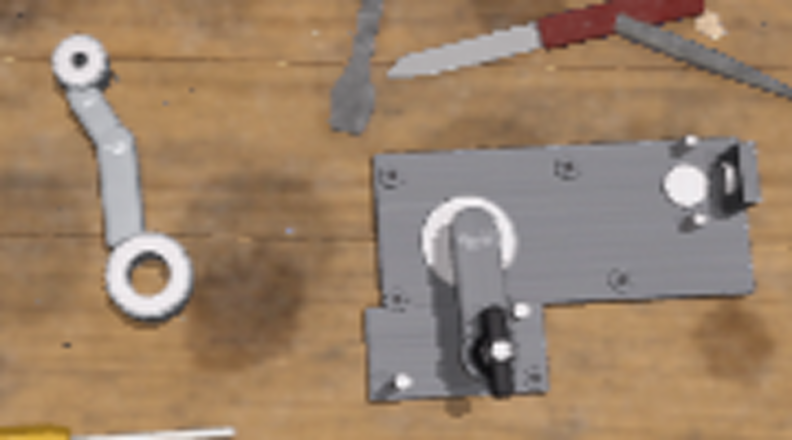

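View pics/b1.png

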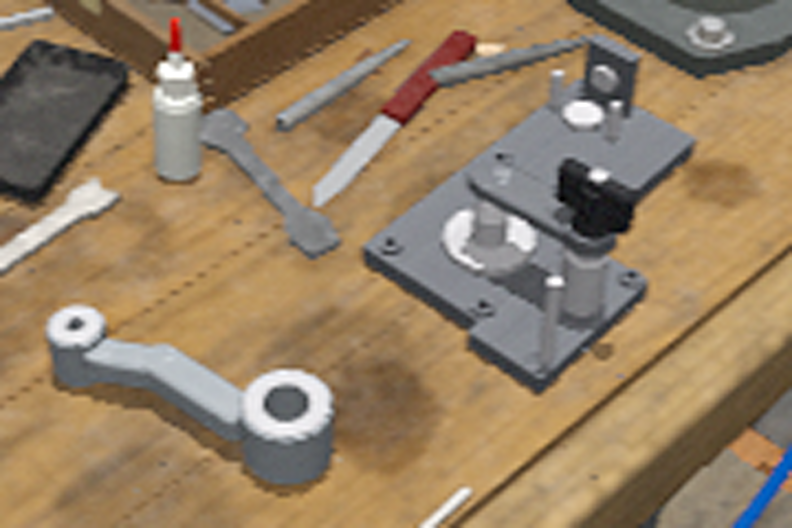

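Crops: in the top crop, the eye tops are at (148,277) and (79,61), the rest at (686,186), the shoulder ring at (469,243) and the knob screw at (501,350). In the scene crop, the same points are at (289,404), (76,326), (581,114), (489,238) and (598,175).

```bash
python3 - <<'E'
from h import *
T=cams.get_image("top");S=cams.get_image("scene")
P=dict(big=((148,277),(289,404),.04),small=((79,61),(76,326),.036),rest=((686,186),(581,114),.02),ring=((469,243),(489,238),.02),knob=((501,350),(598,175),.108),stop1=((403,382),(555,283),.074))
for k,(a,b,z) in P.items():
    ua=260+a[0]/4.4-.4,175+a[1]/4.4-.4; ub=250+b[0]/4.4-.4,160+b[1]/4.4-.4
    p,q=onz(T,*ua,z),onz(S,*ub,z)
    c1,d1=ray(T,*ua);c2,d2=ray(S,*ub)
    l=np.linalg.lstsq(np.c_[d1,-d2],c2-c1,rcond=None)[0]
    print(k,p[:2].round(4),q[:2].round(4),((c1+d1*l[0]+c2+d2*l[1])/2).round(4))
# jig plate corners top view z=.014
for c in((374,154),(757,139),(752,293),(368,402)): print(onz(T,260+c[0]/4.4-.4,175+c[1]/4.4-.4,.014).round(4))
E
```

```text
big [0.4502 0.4088] [0.4491 0.406 ] [0.449  0.4078 0.042 ]
small [0.5715 0.4517] [0.5694 0.4498] [0.5704 0.4507 0.0363]
rest [0.5085 0.1085] [0.5079 0.1075] [0.508  0.1082 0.0205]
ring [0.4743 0.2312] [0.4731 0.2293] [0.4733 0.2307 0.021 ]
knob [0.4095 0.2268] [0.409  0.2236] [0.4084 0.2265 0.1104]
stop1 [0.3945 0.2728] [0.3927 0.2716] [0.3936 0.2722 0.0739]
[0.5251 0.2841 0.014 ]
[0.5374 0.0653 0.014 ]
[0.4495 0.0722 0.014 ]
[0.3859 0.2871 0.014 ]
```

Call:
carry_out([
  [[0.32,1,1,-0.1],[0.32,1,1,-0.1],[0.32,1,0,-0.1],[0.32,1,0,-0.1],[0.32,1,0,-0.1],[0.32,1,0,-0.1],[0.32,1,0,-0.1],[0.32,1,0,-0.1],[0.32,1,0,-0.1],[0.32,1,0,-0.1],[0.32,1,0,-0.1],[0.32,1,0,-0.1],[0.32,1,0,-0.1],[0.32,1,0,-0.1],[0.32,1,0,-0.1],[0.32,1,0,-0.1],[0.32,1,0,-0.1],[0.32,1,0,-0.1],[0.32,1,0,-0.1],[0.32,1,0,0]],
], hand=1, newtons=30)

```text
clock: 2.2
tcp_pos: [0.3346, 0.006, 0.2888]
tool_rot: [3.139, 0.115, 0.0]
force: [0.7, -0.1, 1.3]
grip_width: 0.0881
grip_force: 0.0
```

Call:
carry_out([
  [[0.3,0.98,0,0],[0.33,0.98,0,0],[0.33,0.98,0,0],[0.33,0.98,0,0],[0.33,0.98,-0.5,0],[0.33,0.98,-0.7,0],[0.33,0.98,-0.7,0],[0.33,0.98,-0.8,0],[0.33,0.96,-0.85,-0.05],[0,0,0,0],[0,0,0,0]],
])

```text
clock: 3.3
tcp_pos: [0.4078, 0.2248, 0.1999]
tool_rot: [3.139, 0.106, -0.001]
force: [-1.5, -0.7, 0.8]
grip_width: 0.0881
grip_force: 0.0
```

```bash
python3 - <<'E'
from h import *
T=cams.get_image("top");S=cams.get_image("scene")
a=cv2.resize(T["pixels"][160:290,290:440],None,fx=2.6,fy=2.6);b=cv2.resize(S["pixels"][130:260,300:450],None,fx=2.6,fy=2.6)
cv2.imwrite("pics/c2.png",np.hstack([a,b]))
E
```

```text
(no output)
```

View pics/c2.png

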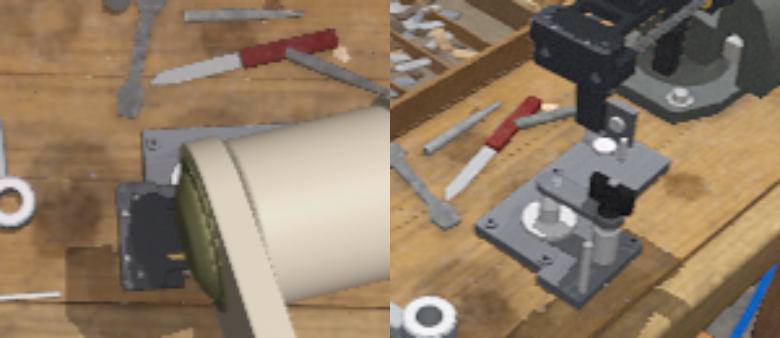

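The gripper hovers above the knob: in the right half, the fingers are at (590,100) over the wing at (610,195). Next I descend and close.

Call:
carry_out([
  [[0,0.04,-0.8,0],[0,0,-0.8,0],[0,0,-0.8,0],[0,0,-0.8,0],[0,0,-0.8,0],[0,0,-0.8,0],[0,0,0,0],[0,0,0,0]],
])

```text
clock: 4.2
tcp_pos: [0.4085, 0.2255, 0.0811]
tool_rot: [-3.14, -0.103, -0.002]
force: [-0.4, 0.2, 0.4]
grip_width: 0.0878
grip_force: 0.0
```

Call:
carry_out([
  [[0,0,0,0],[0,0,0,0],[0,0,0,0],[0,0,0,0],[0,0,0,0],[0,0,0,0],[0,0,0,0],[0,0,0,0]],
], hand=0, newtons=25)

```text
clock: 5.0
tcp_pos: [0.408, 0.2259, 0.0799]
tool_rot: [-3.14, -0.105, 0.0]
force: [-0.8, -0.1, -0.2]
grip_width: 0.0262
grip_force: 0.0
```

Call:
carry_out([
  [[0,0,0,0],[0,0,0,0],[0,0,0,0],[0,0,0,0],[0,0,0,0]],
])

```text
clock: 5.5
tcp_pos: [0.408, 0.2261, 0.08]
tool_rot: [-3.139, -0.104, -0.0]
force: [-0.0, 5.1, -0.3]
grip_width: 0.0166
grip_force: 26.4
```

Call:
carry_out([
  [[0,0,0,0],[0,0,0,0],[0,0,0,0]],
])

```text
clock: 5.8
tcp_pos: [0.408, 0.2261, 0.08]
tool_rot: [-3.139, -0.104, -0.0]
force: [-0.1, 6.4, 0.4]
grip_width: 0.0163
grip_force: 26.4
```

Call:
carry_out([
  [[0,0,0,0.7],[0,0,0,0.7],[0,0,0,0.7],[0,0,0,0.7],[0,0,0,0.7],[0,0,0,0.7],[0,0,0,0.7],[0,0,0,0.7],[0,0,0,0.7],[0,0,0,0.7],[0,0,0,0]],
])

```text
clock: 6.9
tcp_pos: [0.4085, 0.2253, 0.08]
tool_rot: [2.721, 1.567, 0.001]
force: [2.9, -2.4, -1.9]
grip_width: 0.0168
grip_force: 26.4
```

```bash
python3 - <<'E'
from h import *
s=telemetry.get_state();print(s["moment"],s["force"],s["tool_rot"],s["tcp_pos"],s["grip_width"])
S=cams.get_image("scene");cv2.imwrite("pics/d3.png",cv2.resize(S["pixels"][130:260,300:450],None,fx=4,fy=4))
E
```

```text
[-0.5070656  -0.5360891  -0.01522425] [ 2.90044567 -2.35324672 -1.91994918] [2.72142531e+00 1.56695514e+00 7.60146492e-04] [0.40851324 0.22531372 0.08001699] 0.016779623176729132
```

View pics/d3.png

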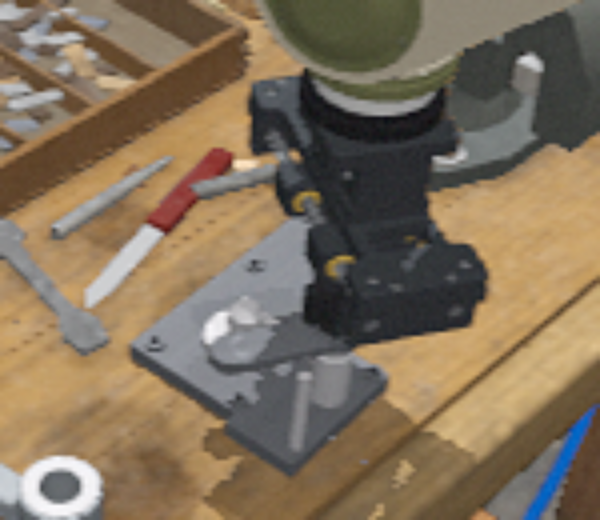

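The strap has turned along with the gripper (tip near (225,345)). I continue to the stop.

Call:
carry_out([
  [[0,0,0,0.6],[0,0,0,0.6],[0,0,0,0.6],[0,0,0,0.6],[0,0,0,0.6],[0,0,0,0.4],[0,0,0,0],[0,0,0,0]],
])

```text
clock: 7.75
tcp_pos: [0.409, 0.2251, 0.08]
tool_rot: [2.281, 2.158, 0.001]
force: [6.7, -5.4, -3.9]
grip_width: 0.0161
grip_force: 26.5
```

```bash
python3 - <<'E'
from h import *
s=telemetry.get_state();print(s["moment"],s["force"],s["tool_rot"],s["tcp_pos"],s["grip_width"])
E
```

```text
[-0.87564012 -1.1790289  -0.27539394] [ 6.68041142 -5.43525098 -3.93077353] [2.28055428e+00 2.15751478e+00 1.39398348e-03] [0.4090262  0.22513201 0.08003672] 0.01606518966312337
```

Call:
carry_out([
  [[0,0,0,0.4],[0,0,0,0.4],[0,0,0,0],[0,0,0,0],[0,0,0,0]],
])

```text
clock: 8.25
tcp_pos: [0.4091, 0.2252, 0.0801]
tool_rot: [2.156, 2.281, 0.002]
force: [7.2, -6.6, -3.9]
grip_width: 0.0168
grip_force: 26.8
```

```bash
python3 - <<'E'
from h import *
s=telemetry.get_state();print(s["moment"],s["force"],s["tool_rot"],s["tcp_pos"],s["grip_width"])
E
```

```text
[-0.9176322  -1.18399816 -0.23061839] [ 7.1779027  -6.62813515 -3.93354739] [2.15633820e+00 2.28135290e+00 1.58949957e-03] [0.40913325 0.22516566 0.08005251] 0.01684113584547876
```

Call:
carry_out([
  [[0,0,0,0],[0,0,0,0],[0,0,0,0],[0,0,0,0],[0,0,0,0]],
], hand=1)

```text
clock: 8.75
tcp_pos: [0.4079, 0.2259, 0.08]
tool_rot: [-2.154, -2.286, 0.0]
force: [0.4, 0.6, 0.2]
grip_width: 0.0549
grip_force: 0.0
```

Call:
carry_out([
  [[0,0,0.5,0],[0,0,0.8,0],[0,0,0.8,0],[0,0,0.9,0],[0,0,0.9,0],[0,0,0.8,0.9],[0.3,0.8,0,0.9],[0.37,0.8,0,0.9],[0.37,0.8,0,0.9],[0.37,0.8,0,0.9],[0.37,0.8,0,0.9],[0.37,0.8,0,0.9],[0.37,0.8,0,0.9],[0.37,0.8,0,0.9],[0.37,0.8,0,0.9],[0.37,0.8,0,0.9],[0.36,0,0,0.9],[0,0,0,0.9],[0,0,0,0.14],[0,0,0,0]],
])

```text
clock: 10.75
tcp_pos: [0.5076, 0.4258, 0.1974]
tool_rot: [0.219, -3.134, 0.0]
force: [-0.5, 0.0, 0.8]
grip_width: 0.0881
grip_force: 0.0
```

```bash
python3 - <<'E'
from h import *
s=telemetry.get_state();print(s["tool_rot"],s["tcp_pos"],s["grip_width"])
T=cams.get_image("top");S=cams.get_image("scene")
a=cv2.resize(T["pixels"][160:290,260:440],None,fx=2.2,fy=2.2);b=cv2.resize(S["pixels"][150:280,250:430],None,fx=2.2,fy=2.2)
cv2.imwrite("pics/e4.png",np.hstack([a,b]))
E
```

```text
[ 2.18870744e-01 -3.13365673e+00  1.41911326e-04] [0.50755746 0.42582481 0.19737546] 0.08805119720772334
```

View pics/e4.png

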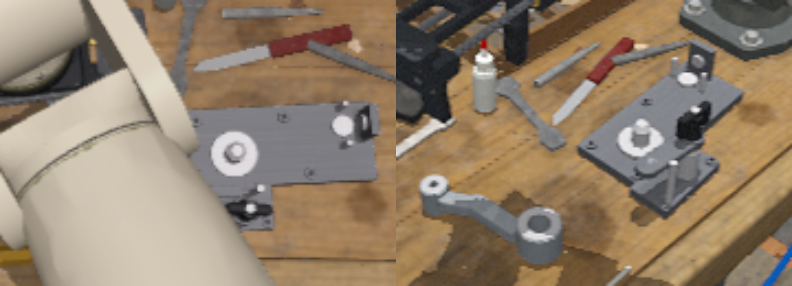

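The top half shows the strap off the pin, with the wing lying horizontally at (250,210). The pin is free at (236,152) and the lever is undisturbed. I check the wing angle numerically and refine the pin and rest positions.

```bash
python3 - <<'E'
from h import *
T=cams.get_image("top");S=cams.get_image("scene")
for n,im,(x0,y0,x1,y1) in(("top",T,(355,240,392,268)),("scene",S,(552,190,584,217))):
    if n=="scene": x0,y0,x1,y1=370,190,400,220
    m=(im["pixels"][y0:y1,x0:x1].max(2)<48).astype(np.uint8)
    k,l,st,ce=cv2.connectedComponentsWithStats(m); i=1+st[1:,4].argmax()
    v,u=np.nonzero(l==i); pts=np.array([onz(im,a+x0,b+y0,.1 if n=="scene" else .106)[:2] for a,b in zip(u,v)])
    c=pts.mean(0);w,V=np.linalg.eigh(np.cov((pts-c).T));d=V[:,1]
    print(n,len(u),c.round(4),"axis deg",np.degrees(np.arctan2(d[1],d[0])),np.sqrt(w))
def blob(im,x0,y0,x1,y1,z,th):
    m=(im["pixels"][y0:y1,x0:x1].min(2)>th).astype(np.uint8)
    k,l,st,ce=cv2.connectedComponentsWithStats(m); i=1+st[1:,4].argmax()
    h=cv2.convexHull(np.argwhere(l==i)[:,::-1].astype(np.int32)); e=cv2.fitEllipse(h)
    print(st[i],[round(q,1) for q in e[1]],onz(im,e[0][0]+x0,e[0][1]+y0,z).round(4))
print("ring");blob(T,350,215,385,245,.02,190);blob(S,525-175,200,380,230,.02,190)
print("rest");blob(T,410,205,421,222,.02,190);blob(S,372,180,390,193,.02,190)
print("big scene");blob(S,300,240,335,262,.04,170)
cv2.imwrite("pics/f5.png",np.hstack([cv2.resize(T["pixels"][200:275,340:440],None,fx=4,fy=4),cv2.resize(S["pixels"][175:250,330:430],None,fx=4,fy=4)]))
E
```

```text
top 48 [0.406  0.2334] axis deg 77.25767569326264 [0.00498357 0.01045639]
scene 134 [0.3995 0.2363] axis deg 101.7980592995812 [0.00665885 0.01492823]
ring
[  6   5  21  20 236] [19.7, 20.3] [0.4751 0.2318 0.02  ]
[  1   8  20  13 133] [13.9, 19.0] [0.4752 0.2288 0.02  ]
rest
[ 1  8  9  9 62] [8.3, 8.8] [0.5091 0.1087 0.02  ]
[ 6  3  9  5 34] [4.6, 8.1] [0.5081 0.1057 0.02  ]
big scene
[ 7 15 14  5 40] [3.8, 13.5] [0.4395 0.4191 0.04  ]
```

View pics/f5.png

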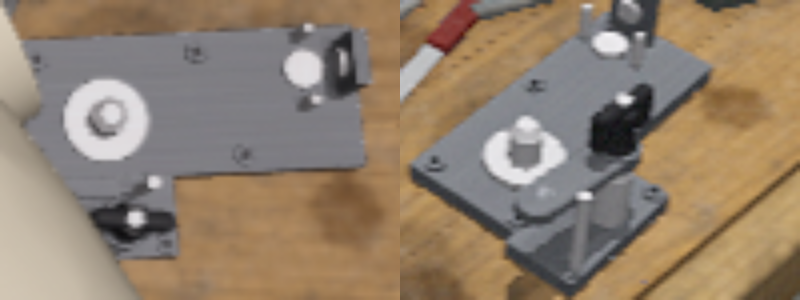

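Right panel: the strap runs from the post at about (615,150) to a rounded tip centred near (540,203). It stands beside the near stop pin at (583,197).

```bash
python3 - <<'E'
from h import *
S=cams.get_image("scene");T=cams.get_image("top")
f=lambda u,v,z:onz(S,330+(u-400)/4-.4,175+v/4-.4,z)[:2]
k=np.array([.4081,.226])
for p in((540,200),(542,190)):
    q=f(*p,.072)-k; print(q,np.linalg.norm(q),np.degrees(np.arctan2(q[1],q[0])))
g=lambda u,v,z:onz(T,340+u/4-.4,200+v/4-.4,z)[:2]
a,b=g(97,219,.1),g(173,219,.1);print(a,b,np.degrees(np.arctan2(*(a-b)[::-1])))
for d in (71,79,83):
    t=np.radians(3.8+d); X=[*(k+.066*np.array([np.cos(t),np.sin(t)])),.072]; u=proj(S,X);print(d,(u-[330,175])*4+[400,0])
E
```

```text
[0.00171145 0.06381342] 0.06383636674791952 88.46372072633784
[0.00621918 0.05715911] 0.05749645019551757 83.79038016052597
[0.40920847 0.2469886 ] [0.40988781 0.20490394] 90.92481083647645
71 [518.25687457 183.98178466]
79 [527.82740953 193.80917846]
83 [533.32382909 198.41587684]
```

Call:
carry_out([
  [[-0.32,0,-0.8,0],[0,0,-0.9,0],[0,0,-0.9,0],[0,0,-0.9,0],[0,0,-0.9,0],[0,0,-0.9,0],[0,0,-0.9,0],[0,0,-0.7,0],[0,0,-0.5,0],[0,0,-0.2,0],[0,0,0,0],[0,0,0,0]],
])

```text
clock: 12.25
tcp_pos: [0.5001, 0.4261, 0.0084]
tool_rot: [-0.222, 3.132, 0.001]
force: [1.0, 0.3, -0.4]
grip_width: 0.088
grip_force: 0.0
```

Call:
carry_out([
  [[0,0,0,0],[0,0,0,0],[0,0,0,0],[0,0,0,0],[0,0,0,0],[0,0,0,0],[0,0,0,0],[0,0,0,0],[0,0,0,0],[0,0,0,0],[0,0,0,0],[0,0,0,0],[0,0,0,0],[0,0,0,0]],
], hand=0, newtons=45)

```text
clock: 13.65
tcp_pos: [0.4997, 0.4258, 0.0075]
tool_rot: [0.223, -3.134, 0.0]
force: [-1.0, -0.6, 0.3]
grip_width: 0.0213
grip_force: 45.0
```

Call:
carry_out([
  [[0,0,0.4,0],[0,0,0.7,0],[0,0,0.9,0],[0,0,0.9,0],[0,0,0.9,0],[0,0,0.9,0],[0,0,0.1,0],[0,0,0,0],[0,0,0,0]],
])

```text
clock: 14.55
tcp_pos: [0.4989, 0.4254, 0.1255]
tool_rot: [0.223, -3.131, 0.002]
force: [-0.2, -0.1, -8.0]
grip_width: 0.0217
grip_force: 45.0
```

Call:
carry_out([
  [[0,-0.3,0,-0.3],[-0.03,-0.6,0,-0.6],[-0.03,-0.6,0,-0.7],[-0.03,-0.6,0,-0.7],[-0.03,-0.6,0,-0.7],[-0.03,-0.6,0,-0.7],[-0.03,-0.6,0,-0.7],[-0.03,-0.6,0,-0.7],[-0.03,-0.6,0,-0.7],[-0.03,-0.6,0,-0.7],[-0.03,-0.6,0,-0.7],[-0.03,-0.6,0,-0.7],[-0.03,-0.6,0,-0.7],[-0.03,-0.6,0,-0.7],[-0.03,-0.6,0,-0.7],[-0.01,-0.6,0,-0.7],[0,-0.4,0,-0.6],[0,-0.16,0,-0.5],[0,0,0,-0.2],[0,0,0,0]],
])

```text
clock: 16.55
tcp_pos: [0.4886, 0.1794, 0.1268]
tool_rot: [-2.179, -2.262, 0.001]
force: [-0.3, 0.3, -8.2]
grip_width: 0.0216
grip_force: 45.0
```

Call:
carry_out([
  [[0,0,0,0],[0,0,0,0],[0,0,0,0]],
])

```text
clock: 16.85
tcp_pos: [0.4889, 0.1795, 0.1274]
tool_rot: [-2.179, -2.263, 0.0]
force: [0.1, -1.1, -8.1]
grip_width: 0.0218
grip_force: 45.0
```

```bash
python3 - <<'E'
from h import *
s=telemetry.get_state();print(s["tool_rot"],s["tcp_pos"],s["grip_width"],s["grip_force"],s["moment"])
T=cams.get_image("top");S=cams.get_image("scene")
a=cv2.resize(T["pixels"][170:270,340:440],None,fx=3.9,fy=3.9);b=cv2.resize(S["pixels"][140:240,310:410],None,fx=3.9,fy=3.9)
cv2.imwrite("pics/g6.png",np.hstack([a,b]))
E
```

```text
[-2.17866489e+00 -2.26324860e+00  1.55383863e-04] [0.48889767 0.1795312  0.12738209] 0.021826842139188018 44.99720709398389 [-0.05959917 -0.1285856  -0.01981115]
```

View pics/g6.png

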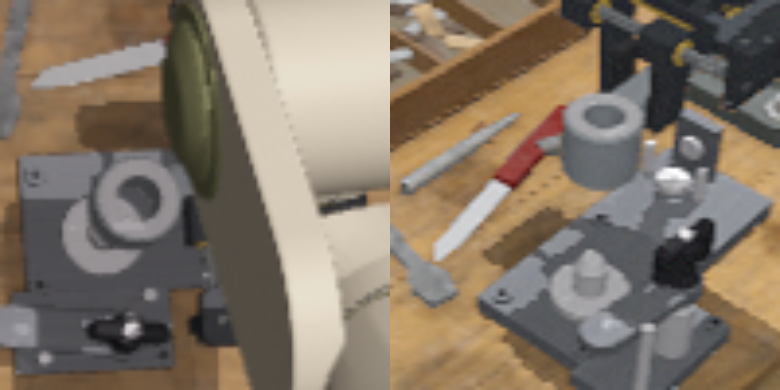

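The lever is held level over the jig. The big eye's top centre is at about (138,200) in the left crop, and the bore is at about (606,113) in the right crop.

```bash
python3 - <<'E'
from h import *
T=cams.get_image("top");S=cams.get_image("scene")
ua=(340+138/3.9-.4,170+200/3.9-.4); ub=(310+(605-390)/3.9-.4,140+114/3.9-.4)
print(onz(T,*ua,.16),onz(S,*ub,.16))
c1,d1=ray(T,*ua);c2,d2=ray(S,*ub);l=np.linalg.lstsq(np.c_[d1,-d2],c2-c1,rcond=None)[0];print((c1+d1*l[0]+c2+d2*l[1])/2)
y=np.radians(-88);print("pred",.4889+np.cos(y)*-.052+np.sin(y)*.011,.1795+np.sin(y)*-.052-np.cos(y)*.011)
E
```

```text
[0.47520443 0.2302195  0.16      ] [0.4752419  0.22612679 0.16      ]
[0.47374431 0.22992446 0.16307162]
pred 0.4760919270742599 0.23108442854126546
```

Call:
carry_out([
  [[0.02,0.09,0,0.2],[0,0,-0.4,0],[0,0,-0.6,0],[0,0,-0.6,0],[0,0,-0.4,0],[0,0,-0.2,0],[0,0,0,0],[0,0,0,0],[0,0,0,0],[0,0,0,0]],
])

```text
clock: 18.05
tcp_pos: [0.4897, 0.1816, 0.0729]
tool_rot: [2.147, 2.292, 0.001]
force: [0.1, -0.2, -7.9]
grip_width: 0.022
grip_force: 45.0
```

```bash
python3 - <<'E'
from h import *
s=telemetry.get_state();print(s["clock"],s["tool_rot"],s["tcp_pos"],s["force"],s["moment"])
T=cams.get_image("top");S=cams.get_image("scene")
a=cv2.resize(T["pixels"][190:265,340:440],None,fx=4,fy=4);b=cv2.resize(S["pixels"][165:240,330:430],None,fx=4,fy=4)
cv2.imwrite("pics/h7.png",np.hstack([a,b]))
E
```

```text
18.05 [2.14745640e+00 2.29220988e+00 1.11907508e-03] [0.48972151 0.18163018 0.07293385] [ 0.10415627 -0.15334934 -7.88719377] [-0.0218214  -0.0395961  -0.03963519]
```

View pics/h7.png

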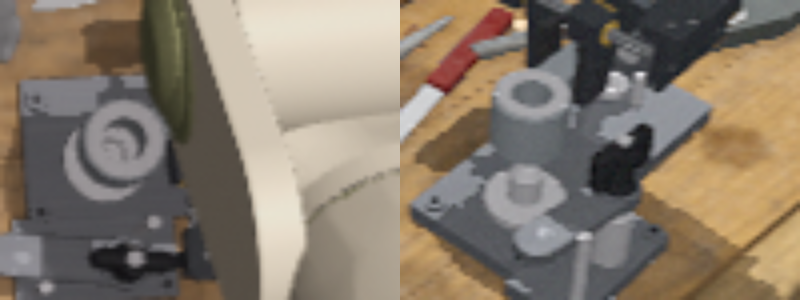

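The eye's top face centres on about (125,140) in the left crop and (534,94) in the right. The pin shows through the bore at (118,147), and there is a clear gap above it.

```bash
python3 - <<'E'
from h import *
T=cams.get_image("top");S=cams.get_image("scene")
g=lambda u,v,z:onz(T,340+u/4-.4,190+v/4-.4,z)[:2].round(4)
f=lambda u,v,z:onz(S,330+(u-400)/4-.4,165+v/4-.4,z)[:2].round(4)
print("eye",g(125,140,.1055),f(534,94,.1055))
print("ring",g(107,160,.02),f(525,195,.02),"pin top",f(525,171,.048))
s=telemetry.get_state();R=cv2.Rodrigues(np.array(s["tool_rot"]))[0];y=np.arctan2(R[1,1],R[0,1])-np.radians(90)
c,n=np.cos(y),np.sin(y);p=s["tcp_pos"][:2];print(np.degrees(y),"pred eye",p+[c*-.052+n*.011,n*-.052-c*.011],"end",p+[c*.073-n*.015,n*.073+c*.015],np.degrees(np.arccos(-R[2,2])))
E
```

```text
eye [0.4751 0.2314] [0.4727 0.2292]
ring [0.4748 0.2308] [0.4737 0.2282] pin top [0.47   0.2348]
-86.26978722378516 pred eye [0.47519959 0.23276333] end [0.50927683 0.10971967] 0.018627504439429905
```

```bash
python3 -c "
from rig import env
print(env.hand_in())"
```

```text
the job is handed in; nothing more can be done
None
```

The clamp is turned to its open stop, and I handed the job in with the lever held by its balance point above the jig: the big eye within about 1 mm of the pin axis and about 18 mm above its top, the small eye within about 3 mm of its rest (worked out from the arm pose, not seen); no verdict came back.

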